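Shut the rivet hopper and hold the index knob at the third click

TASK

Slide the flat cover of the rivet case fully shut over the rivet compartment, and only then turn the index knob on the same case clockwise (seen from above), feeling for the clicks, to its third stop, without running on to the fourth. The knob springs back home if let go, so keep hold of it there: the job finishes while you are still holding the knob at the third stop, with the cover still shut. Leave the dimple die, the brass nut and the mallet where they are.

Things in the scene. Friction and masses are not known exactly. Their poses are not given: they have to be found in the camera images.
- case: Grey metal rivet case, fixed, 130 (x) x 270 (y) x 62 mm high, black latch on its front (-x). Origin: centre of its underside, z up. The cover slides along its y. On top, the +y half carries the sliding cover over a sunk compartment with three rivets, the -y half the index knob, axis at x 0, y -85 mm, over an aluminium index plate of radius 40 mm, top 67 mm above the bench.
- cover (a joint): Slide of the cover in m: 0 = fully shut against its end stop, grows as the cover moves towards the case's +y (open), at most 0.064. Starts open by 0.045 to 0.062. Friction about 1.5 N; stays where it is left.
- cover_grip (a point): Middle of the upright black grip fin on the steel cover plate (moves with it), 82 mm above the bench. Fin 44 (case x) x 12 (case y) x 30 mm high, top 97 mm above the bench. It stands at the centre of the plate, 92 (x) x 70 (y) mm, top 67 mm above the bench; rails 70 mm above the bench run along both sides, 50 mm from the centre line.
- knob (a joint): Index knob, vertical axis, rad: 0 = home, grows clockwise seen from above. Stops every 0.419 (24 degrees): 0.419, 0.838, third 1.257, fourth 1.676; end 1.75. Return spring 0.12 to 0.14 N m; the clicks add or take off about 0.06: resistance is least just before a stop, jumps up on leaving it. Let go, it runs back home. Starts at home.
- knob_grip (a point): On the knob's axis, 96 mm above the bench, in the black bar grip, 46 (its x) x 16 (its y) x 30 mm high, foot 78 mm above the bench on a round skirt of radius 26 mm, top 108 mm. Turns with the knob. Nose and pale line at its -x end point at studs on the plate: thick = home, small = 1, 2, 3, 4. At home its x is 36 degrees anticlockwise of the case's x, at the third stop 36 clockwise.
- die: Chrome dimple die, a bystander: round, 38 mm across, 40 mm high. Origin: centre of its underside.
- nut: Brass receptacle nut, a bystander: round 27 mm, 14 mm high, with a flat flange 52 x 20 x 4 mm. Origin: centre of its underside.
- mallet: Small mallet lying on the bench, a bystander: wooden handle, orange head 34 mm thick and 70 mm long, 190 mm long overall. Origin: under the middle of its length, handle towards its -x.

How it is judged:
On the way, in this order (a step that is already met when the one before it is completed fails the run):
1. the cover is fully shut, the knob still near home (value of joint cover below 0.004 m and value of joint knob below 0.25 rad), for 0.2 s.
2. the knob is at the third stop, held by the fingers (value of joint knob between 1.117 and 1.397 rad and contact force between the fingers and knob above 1 N), for 0.3 s.
At the end, for the whole second after the job is handed in: The cover is shut to within 4 mm, and the knob is held still by the fingers (contact over 1 N) at its third stop, 1.257 rad to within 0.14 rad (8 degrees, a third of a click) (all of step 2 and value of joint cover below 0.004 m and velocity of joint knob between -0.15 and 0.15 rad/s); the arm keeps its last pose, push and grip.
It fails at once if the knob is turned past its first click while the cover is open (value of joint knob above 0.25 rad and value of joint cover above 0.01 m).
It fails at once if the knob runs over the crest to the fourth stop (value of joint knob above 1.5 rad).
It fails at once if the die is disturbed (moved over 25 mm) (distance of die from where it was at the start of the episode above 0.025 m).
It fails at once if the nut is disturbed (moved over 25 mm) (distance of nut from where it was at the start of the episode above 0.025 m).
It fails at once if the mallet is disturbed (moved over 25 mm) (distance of mallet from where it was at the start of the episode above 0.025 m).
It also fails if it takes over 45 s, if anything falls off the work surface, if the arm or the gripper's body presses on something with over 40 N, if the wrist force passes 120 N, or if a joint passes its speed limit or range.

ROBOT

A 6-joint arm with a two-finger parallel gripper is mounted at the origin on the work surface. World frame = base frame: x ahead of the robot, y to its left, z up, the work surface at z = 0. Lengths are in m, angles in rad, forces in N, time in s.
With the tool pointing down it reaches from about 0.25 to 0.8 m from the base axis. Payload 8.5 kg.
Tool frame: the origin (TCP) lies at the very end of the fingers, on their centre line; the grasp point (between the pads) lies 19 mm behind it (ctrl.grasp_offset is the distance from the TCP to the grasp point, in m); z points along the fingers, y is the direction in which the jaws open and shut (so a half turn about z gives the same grasp; the last joint's range is limited). The gripper opens to 85 mm and grips with 20 to 120 N. Pads are 22 mm wide; open, the fingers measure 114 mm over their backs; the gripper's body (76 mm by 85 mm) begins 54 mm behind the grasp point. The pads swing forward as they close: fully open they stand 13 mm farther back than shut.
Start: joints at [1.231, 0.238, -0.013, 1.319, 0, 1.571], TCP at [0.175, 0.495, 0.231] pointing down, gripper open.
Joint ranges: [-2.66, 2.66], [-1.03, 1.9], [-1.14, 1.46], [-1.82, 2.27], [-1.45, 1.34], [-3.14, 3.14]. Speed limits (rad/s): [2.22, 2.22, 2.79, 3.14, 3.14, 3.14].

INTERFACE

Orientations are given as a unit quaternion [x, y, z, w].
In Python, from plant import ctrl gives the robot as it stands. The module is installed in compiled form; this text tells all that it offers.
- The arm moves only by the tool step_arm, never from a script. Its argument "rows" is a list of rows, each a list of 7 numbers: the opening in per cent of the stroke, from 0 (shut) to 100 (fully open), then the shift along the tool's x, y, z in cm, then the turn, a rotation vector about the tool's x, y, z in degrees. A call has 1 to 10 rows; each row is the pose to reach, as a shift and turn from the pose measured when the call began, along the tool's axes at that moment; what a row does not reach only later rows make up. A row lasts 1/8 s, in which the tool goes at most 62.5 mm and 10.7 degrees, less where a joint would pass 70% of its speed; a pose out of reach is approached as far as the arm can. A call with a gripper value outside its range is refused whole. The fingers move at their own pace and stop on an object; the grip force is fixed at half the most. Time passes only in rows, so rows that repeat a pose let the fingers close. It gives the time, the measured TCP pose, the force and the opening at its end, in the units of the state.
- ctrl.observe(): the state, without advancing time (a new reading comes with each control period).
- ctrl.snapshot(name): name is "side" or "top"; returns (picture, depth): 420x560x3 uint8, red, green, blue; 420x560 float32, m along the optical axis (not along the pixel's ray), 0 where there is no reading.
- ctrl.camera_model(name): a dict with "mtx" (3x3 intrinsics, pixels), "R" (3x3) and "t" (3): a world point X has camera coordinates R X + t. Camera axes: x right, y down, z forward; pixel columns grow to the right and rows downward; lengths in m; the calibration is good to about 2 mm. A picture is of the moment at which its call begins. camera_model takes no time and is no camera call.
- ctrl.close_job(): hands the job in, once; it reports no verdict.
The state is a dict: "time_s": time; "joint_pos": joint angles; "dq": joint speeds; "joint_efforts": joint torques, N m; "tcp_pos": TCP position; "tcp_rot": TCP orientation; "contact_force": force on the tool from outside, world axes, zero at the start; "wrist_torque": the same for the moment, N m; "gripper_width": finger opening in m.
Only numpy, scipy, OpenCV 4.12 (cv2) and the standard library are available. Lean on these libraries where they do the work, as an engineer would, in place of code of your own. Each camera call takes 0.05 s, during which the arm holds its last target.

## Working session

There is one attempt and no reset: what is moved stays moved. The work goes in short steps, Python scripts to look and compute and a tool call to move; the robot and the scene stay as the last step left them, time stands still between calls to the robot, and variables do not carry over. Pictures are saved under pics/ and viewed, and the job is handed in when it is done.

Besides the shell and the picture viewer there is one more tool, called as name(argument=value, ...), one argument or row to a line, values as JSON. step_arm: Moves the arm, as the interface text tells. Its arguments: {"type":"object","properties":{"rows":{"type":"array"}},"required":["rows"]}

```bash
mkdir -p pics; python3 - <<'E'
from plant import ctrl
import cv2,numpy as np
print(ctrl.observe())
for n in("top","side"):
    p,d=ctrl.snapshot(n); cv2.imwrite(f"pics/{n}0.png",p[:,:,::-1]); np.savez(f"{n}0.npz",p=p,d=d)
    print(n,{k:np.round(v,4).tolist() for k,v in ctrl.camera_model(n).items()})
E
```

```text
{'time_s': 0.0, 'joint_pos': array([ 1.23103600e+00,  2.38803101e-01, -1.42377624e-02,  1.31920134e+00,
        9.29734550e-06,  1.57078718e+00]), 'dq': array([-1.00572670e-03,  5.34699144e-04,  8.92403140e-04,  1.85862826e-04,
       -1.70988280e-05, -1.16209620e-03]), 'joint_efforts': array([ 3.72354289e-04, -5.38784873e+01,  3.46443379e+01,  1.83031394e-02,
       -7.64096421e-05,  2.61910120e-07]), 'tcp_pos': array([0.17482371, 0.49460521, 0.23067234]), 'tcp_rot': array([ 1.69059687e-01,  9.85605550e-01, -7.11745933e-04, -1.26808161e-04]), 'contact_force': array([-0.752944  , -0.1792449 , -0.58072879]), 'wrist_torque': array([-0.00312079,  0.01112665, -0.02439403]), 'gripper_width': 0.08522084286871198}
top {'mtx': [[396.7885, 0.0, 280.2663], [0.0, 396.7885, 204.9679], [0.0, 0.0, 1.0]], 'R': [[-0.0265, -0.9996, 0.0057], [-0.9947, 0.0258, -0.0995], [0.0993, -0.0083, -0.995]], 't': [-0.0069, 0.5538, 0.7255]}
side {'mtx': [[540.0206, 0.0, 277.1211], [0.0, 540.0206, 205.5014], [0.0, 0.0, 1.0]], 'R': [[-0.9904, -0.1364, 0.0202], [-0.101, 0.618, -0.7797], [0.0939, -0.7743, -0.6259]], 't': [0.5339, 0.134, 0.9742]}
```

View pics/top0.png

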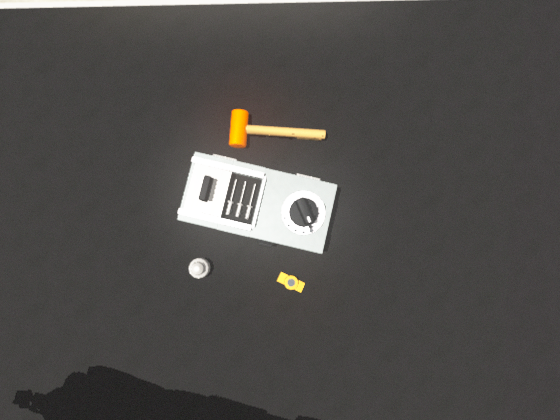

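View pics/side0.png

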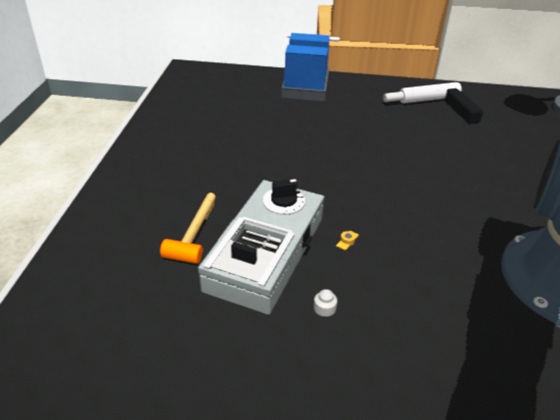

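The top view shows the cover fin near (206,188) and the knob near (304,212), with its nose at about (310,225). The mallet is at (240,130)-(325,134), the die at (199,268) and the nut at (291,283). Next I'll measure them.

```bash
cat > h.py <<'E'
import numpy as np,cv2
from plant import ctrl
def pts(n,d):
    c=ctrl.camera_model(n);K,R,t=[np.array(c[k]) for k in("mtx","R","t")]
    v,u=np.mgrid[:420,:560]
    X=np.stack([(u-K[0,2])/K[0,0]*d,(v-K[1,2])/K[1,1]*d,d],-1)-t
    return X@R
def ray(n,u,v,z):
    c=ctrl.camera_model(n);K,R,t=[np.array(c[k]) for k in("mtx","R","t")]
    o=-R.T@t; w=R.T@np.linalg.solve(K,[u,v,1]); return o+w*(z-o[2])/w[2]
E
python3 - <<'E'
from h import *
f=np.load("top0.npz");P=pts("top",f["d"]);d=f["d"]
ok=d>0; ok[:100]=0; ok[330:]=0
z=P[...,2]
def rep(name,m):
    q=P[m]; print(name,m.sum(),np.round(q.mean(0),4)); return q
v,u=np.mgrid[:420,:560]
box=(u>165)&(u<350)&(v>145)&(v<260)&ok
top=box&(z>.05)&(z<.075)
q=rep("casetop",top)
r=cv2.minAreaRect(q[:,:2].astype(np.float32));print(r, np.round(cv2.boxPoints(r),4).tolist())
fin=box&(z>.082)&(u<240)
q=rep("fin",fin);r=cv2.minAreaRect(q[:,:2].astype(np.float32));print(r,q[:,2].max())
k=box&(z>.095)&(u>260)
q=rep("knob",k);r=cv2.minAreaRect(q[:,:2].astype(np.float32));print(r,q[:,2].max())
for nm,b in dict(mallet=(220,335,105,152),die=(180,218,250,288),nut=(270,312,268,298)).items():
    m=ok&(u>b[0])&(u<b[1])&(v>b[2])&(v<b[3])&(z>.004); q=rep(nm,m);print(np.round(q.min(0),3),np.round(q.max(0),3))
im=f["p"][140:300,160:360,::-1];cv2.imwrite("pics/crop0.png",cv2.resize(im,None,fx=4,fy=3.75,interpolation=2))
g=pts("top",d)
E
```

```text
casetop 8562 [0.5564 0.0194 0.0634]
((0.5583264231681824, 0.020308151841163635), (0.2704664468765259, 0.1377476304769516), 75.18799591064453) [[0.45719999074935913, -0.09279999881982803], [0.5903000235557556, -0.12800000607967377], [0.659500002861023, 0.13339999318122864], [0.5263000130653381, 0.16869999468326569]]
fin 210 [0.5808 0.1087 0.0946]
((0.5814017057418823, 0.10960103571414948), (0.012382177636027336, 0.04346388205885887), 76.00194549560547) 0.10010103789513354
knob 260 [ 0.536  -0.0618  0.1066]
((0.5365375876426697, -0.062093041837215424), (0.04577695578336716, 0.016170833259820938), 21.220129013061523) 0.11063778878483972
mallet 1375 [0.7014 0.0051 0.0253]
[ 0.672 -0.113  0.004] [0.744 0.079 0.036]
die 343 [0.4407 0.1332 0.0271]
[0.412 0.117 0.004] [0.458 0.169 0.041]
nut 204 [ 0.4081 -0.0373  0.0115]
[ 0.391 -0.063  0.004] [ 0.426 -0.012  0.017]
```

View pics/crop0.png

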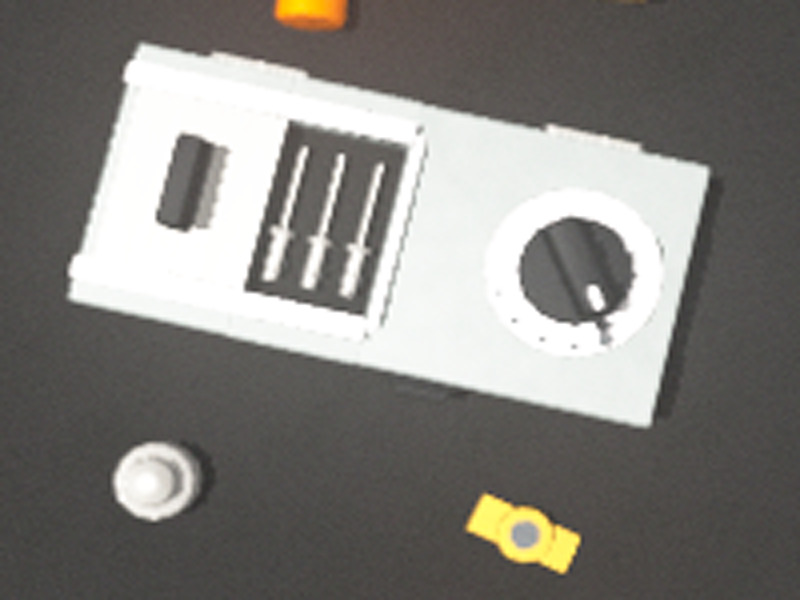

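```bash
cat >> h.py <<'E'
from scipy.spatial.transform import Rotation as Ro
def plan(x,y,z,ty):
    """tool down, tool-y at world angle ty deg"""
    s=ctrl.observe();R0=Ro.from_quat(s["tcp_rot"])
    a=np.radians(ty+90); X=np.array([np.cos(a),np.sin(a),0]);Z=np.array([0,0,-1.]);Y=np.cross(Z,X)
    R1=Ro.from_matrix(np.c_[X,Y,Z])
    print("shift cm",np.round(R0.inv().apply(np.array([x,y,z])-s["tcp_pos"])*100,2),"rot deg",np.round((R0.inv()*R1).as_rotvec(degrees=True),2))
def st():
    s=ctrl.observe();R=Ro.from_quat(s["tcp_rot"]).as_matrix()
    print(round(s["time_s"],3),"tcp",np.round(s["tcp_pos"],4),"ty",round(float(np.degrees(np.arctan2(R[1,1],R[0,1]))),2),"tz",np.round(R[:,2],3),"F",np.round(s["contact_force"],1),"M",np.round(s["wrist_torque"],2),"w",round(s["gripper_width"],4),"q",np.round(np.degrees(s["joint_pos"]),1))
E
python3 -c "
from h import *
st();plan(.5814,.1096,.16,75.2)"
```

```text
0.1 tcp [0.1749 0.4946 0.2307] ty 70.53 tz [-0.    -0.001 -1.   ] F [-0.5 -0.1  0. ] M [ 0.04  0.01 -0.01] w 0.0856 q [70.5 13.7 -0.8 75.6  0.  90. ]
shift cm [-51.16 -22.74   7.1 ] rot deg [-0.07 -0.   -4.67]
```

step_arm(
  rows=[
    [60,-51.2,-22.7,7.1,0,0,-4.7],
    [60,-51.2,-22.7,7.1,0,0,-4.7],
    [60,-51.2,-22.7,7.1,0,0,-4.7],
    [60,-51.2,-22.7,7.1,0,0,-4.7],
    [60,-51.2,-22.7,7.1,0,0,-4.7],
    [60,-51.2,-22.7,7.1,0,0,-4.7],
    [60,-51.2,-22.7,7.1,0,0,-4.7],
    [60,-51.2,-22.7,7.1,0,0,-4.7],
    [60,-51.2,-22.7,7.1,0,0,-4.7],
    [60,-51.2,-22.7,7.1,0,0,-4.7],
  ],
)

```text
time_s: 1.35
tcp_pos: [0.5839, 0.1067, 0.1584]
tcp_rot: [0.131, 0.991, -0.001, -0.001]
contact_force: [-0.1, -0.2, -0.8]
gripper_width: 0.0513
```

```bash
python3 -c "
from h import *
st();plan(.5814,.1096,.16,75.2);plan(.5814,.1096,.072,75.2)"
```

```text
1.35 tcp [0.5839 0.1067 0.1584] ty 74.97 tz [-0.002 -0.002 -1.   ] F [-0.1 -0.2 -0.8] M [0.03 0.03 0.05] w 0.0513 q [10.4 22.2  0.8 68.8 -0.1 25.4]
shift cm [ 0.31  0.22 -0.16] rot deg [-0.14 -0.07 -0.23]
shift cm [0.3  0.24 8.64] rot deg [-0.14 -0.07 -0.23]
```

step_arm(
  rows=[
    [60,0.3,0.2,4,0,0,0],
    [60,0.3,0.2,8.6,0,0,0],
    [60,0.3,0.2,8.6,0,0,0],
    [60,0.3,0.2,8.6,0,0,0],
  ],
)

```text
time_s: 1.85
tcp_pos: [0.5818, 0.1098, 0.0738]
tcp_rot: [0.13, 0.991, -0.001, -0.0]
contact_force: [0.4, 0.5, 0.2]
gripper_width: 0.0512
```

```bash
python3 -c "
from h import *
st();plan(.5814,.1096,.072,75.2)
for n in ('top','side'):
    p,d=ctrl.snapshot(n);cv2.imwrite(f'pics/{n}1.png',cv2.resize(p[100:300,140:400,::-1],None,fx=3,fy=3))"
```

```text
1.85 tcp [0.5818 0.1098 0.0738] ty 75.01 tz [-0.001 -0.002 -1.   ] F [0.4 0.5 0.2] M [-0.02  0.04  0.02] w 0.0512 q [10.7 25.4 -7.3 57.4 -0.1 25.7]
shift cm [ 0.03 -0.02  0.18] rot deg [-0.11 -0.01 -0.19]
```

View pics/side1.png

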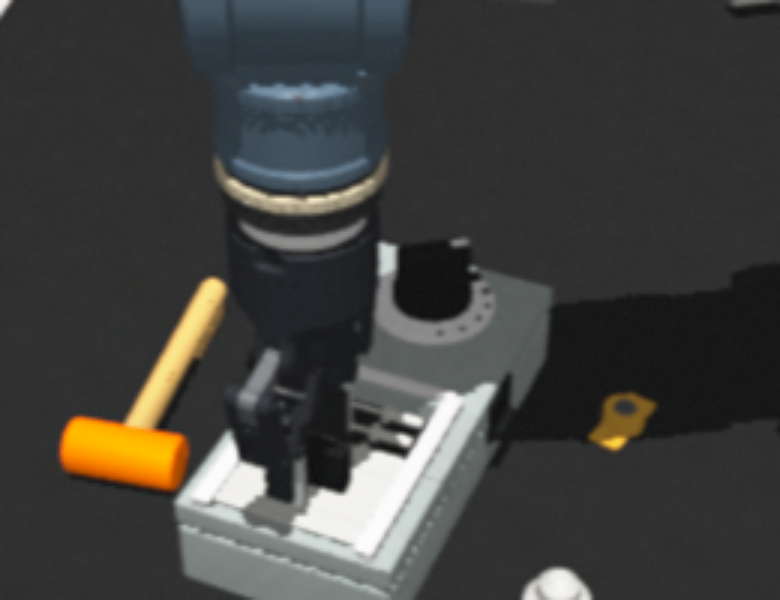

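The side view shows the fingers straddling the fin at about (310,450), just clear of the plate. I'll close on it.

step_arm(
  rows=[
    [0,0,0,0.1,0,0,0],
    [0,0,0,0.1,0,0,0],
    [0,0,0,0.1,0,0,0],
    [0,0,0,0.1,0,0,0],
    [0,0,0,0.1,0,0,0],
  ],
)

```text
time_s: 2.58
tcp_pos: [0.583, 0.1099, 0.0745]
tcp_rot: [0.13, 0.991, -0.0, 0.001]
contact_force: [-1.1, 0.5, 5.3]
gripper_width: 0.0105
```

```bash
python3 -c "
from h import *
st();c=np.array([.5582,.0201]);u=np.array([.2555,.9668])
for y in (.047,.030): plan(*(c+u*y),.0735,75.2)"
```

```text
2.575 tcp [0.583  0.1099 0.0745] ty 75.01 tz [ 0.003 -0.001 -1.   ] F [-1.1  0.5  5.3] M [-0.    0.26  0.21] w 0.0105 q [10.7 25.3 -7.3 57.3 -0.1 25.7]
shift cm [ 0.09 -4.61  0.1 ] rot deg [-0.02  0.17 -0.19]
shift cm [ 0.09 -6.31  0.1 ] rot deg [-0.02  0.17 -0.19]
```

step_arm(
  rows=[
    [0,0,-1.5,0,0,0,0],
    [0,0,-3,0,0,0,0],
    [0,0,-4.3,0,0,0,0],
    [0,0,-4.5,0,0,0,0],
    [0,0,-4.7,0,0,0,0],
    [0,0,-4.9,0,0,0,0],
  ],
)

```text
time_s: 3.32
tcp_pos: [0.5706, 0.0626, 0.0746]
tcp_rot: [0.13, 0.991, -0.0, 0.002]
contact_force: [2.6, 1.2, -2.0]
gripper_width: 0.0109
```

```bash
python3 -c "
from h import *
st()"
```

```text
3.325 tcp [0.5706 0.0626 0.0746] ty 75.02 tz [ 0.003 -0.001 -1.   ] F [ 2.6  1.2 -2. ] M [ 0.23 -0.59  0.15] w 0.0109 q [  6.3  23.6 -10.1  56.1  -0.1  21.3]
```

step_arm(
  rows=[
    [0,0,-0.3,0,0,0,0],
    [0,0,-0.6,0,0,0,0],
    [0,0,-0.9,0,0,0,0],
    [0,0,-1.1,0,0,0,0],
  ],
)

```text
time_s: 3.82
tcp_pos: [0.5679, 0.0523, 0.0746]
tcp_rot: [0.13, 0.991, 0.0, 0.002]
contact_force: [3.8, 9.6, -4.6]
gripper_width: 0.0107
```

```bash
python3 -c "
from h import *
st()"
```

```text
3.825 tcp [0.5679 0.0523 0.0746] ty 75.03 tz [ 0.004  0.    -1.   ] F [ 3.8  9.6 -4.6] M [ 1.73 -0.87  0.14] w 0.0107 q [  5.3  23.3 -10.7  55.8  -0.   20.2]
```

step_arm(
  rows=[
    [0,0,-0.3,0,0,0,0],
    [0,0,-0.5,0,0,0,0],
    [0,0,-0.5,0,0,0,0],
  ],
)

```text
time_s: 4.2
tcp_pos: [0.5679, 0.0521, 0.0746]
tcp_rot: [0.129, 0.992, 0.005, 0.002]
contact_force: [7.2, 24.7, -7.7]
gripper_width: 0.0105
```

```bash
python3 -c "
from h import *
st()
for n in ('top','side'):
    p,d=ctrl.snapshot(n);cv2.imwrite(f'pics/{n}2.png',cv2.resize(p[100:300,140:400,::-1],None,fx=3,fy=3))"
```

```text
4.2 tcp [0.5679 0.0521 0.0746] ty 75.2 tz [ 0.006  0.009 -1.   ] F [ 7.2 24.7 -7.7] M [ 4.67 -1.38  0.05] w 0.0105 q [  5.   23.2 -10.9  55.6   0.5  19.8]
```

View pics/side2.png

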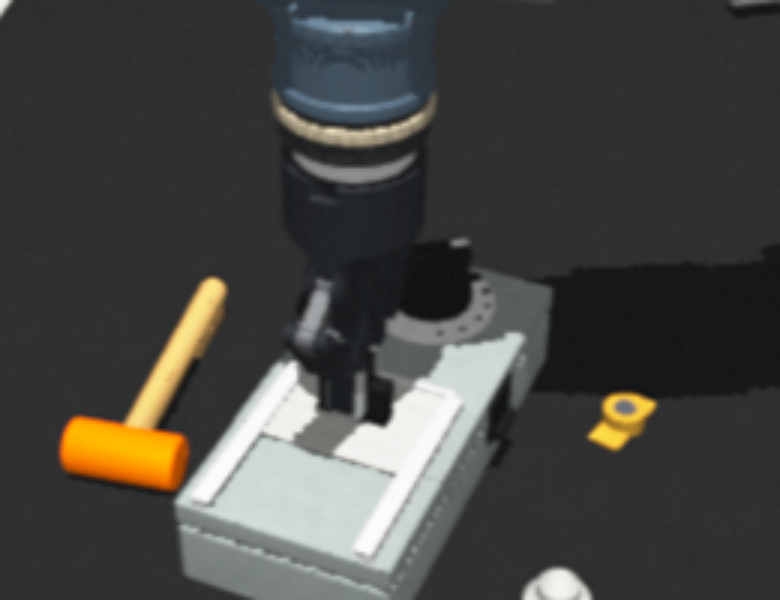

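Position holds at 25 N, so the cover is on its stop, and the side view shows the plate over the compartment. I'll ease off, release and go up.

step_arm(
  rows=[
    [0,0,0,0,0,0,0],
    [50,0,0,0,0,0,0],
    [50,0,0,0,0,0,0],
    [50,0,0,0,0,0,0],
    [50,0,0,0,0,0,0],
    [50,0,0,-4,0,0,0],
    [50,0,0,-8,0,0,0],
    [50,0,0,-8,0,0,0],
  ],
)

```text
time_s: 5.3
tcp_pos: [0.5692, 0.0514, 0.1578]
tcp_rot: [0.129, 0.992, 0.005, 0.005]
contact_force: [0.4, -0.5, -0.7]
gripper_width: 0.0429
```

```bash
python3 -c "
from h import *
st();plan(.5365,-.0621,.16,111.2)"
```

```text
5.3 tcp [0.5692 0.0514 0.1578] ty 75.2 tz [ 0.011  0.01  -1.   ] F [ 0.4 -0.5 -0.7] M [-0.02  0.02  0.  ] w 0.0429 q [ 4.9 19.6 -3.4 66.4  0.5 19.7]
shift cm [  0.26 -11.81  -0.37] rot deg [  0.52   0.68 -36.  ]
```

step_arm(
  rows=[
    [60,0.3,-11.8,-0.4,0.5,0.7,-36],
    [60,0.3,-11.8,-0.4,0.5,0.7,-36],
    [60,0.3,-11.8,-0.4,0.5,0.7,-36],
    [60,0.3,-11.8,-0.4,0.5,0.7,-36],
    [60,0.3,-11.8,-0.4,0.5,0.7,-36],
    [60,0.3,-11.8,-0.4,0.5,0.7,-36],
  ],
)

```text
time_s: 6.05
tcp_pos: [0.5359, -0.0618, 0.1598]
tcp_rot: [-0.183, 0.983, 0.0, -0.001]
contact_force: [-0.2, -0.5, -0.1]
gripper_width: 0.0511
```

```bash
python3 -c "
from h import *
st();plan(.5365,-.0621,.083,111.2)
p,d=ctrl.snapshot('side');cv2.imwrite('pics/side3.png',cv2.resize(p[100:300,140:400,::-1],None,fx=3,fy=3))
p,d=ctrl.snapshot('top');cv2.imwrite('pics/top3.png',cv2.resize(p[100:300,140:400,::-1],None,fx=3,fy=3))
P=pts('top',d);v,u=np.mgrid[:420,:560]
m=(P[...,2]>.085)&(P[...,2]<.104)&(d>0)&(u<270)&(u>170)&(v>150)&(v<260)
q=P[m];print(len(q),q.mean(0) if len(q) else 0)
"
```

```text
6.05 tcp [ 0.5359 -0.0618  0.1598] ty 111.1 tz [-0.001  0.    -1.   ] F [-0.2 -0.5 -0.1] M [-0.04 -0.03 -0.03] w 0.0511 q [ -6.6  17.   -6.8  66.3   0.  -27.7]
shift cm [-0.05 -0.06  7.68] rot deg [ 0.05 -0.05 -0.1 ]
190 [0.5662421  0.05274312 0.09553559]
```

View pics/side3.png

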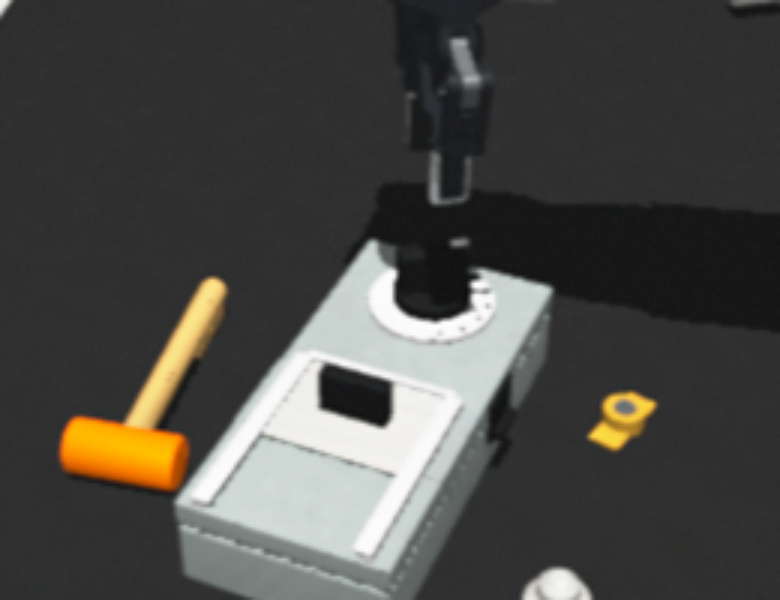

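View pics/top3.png

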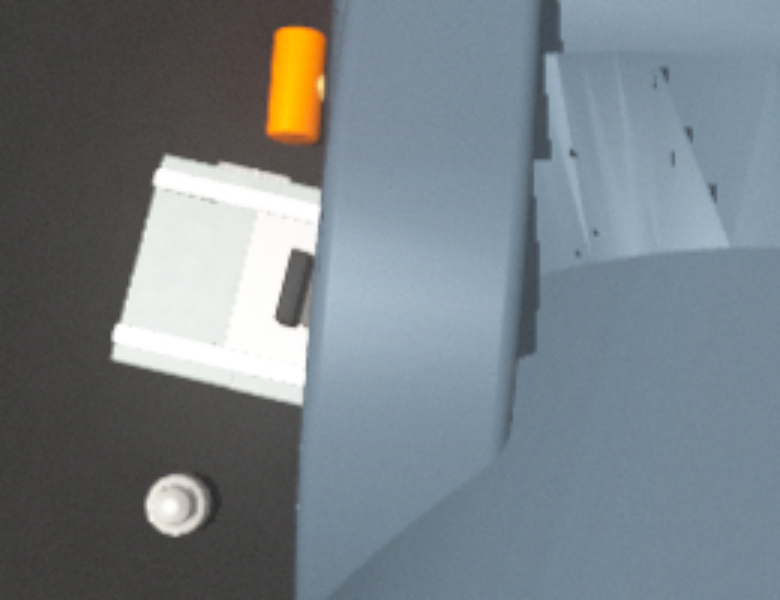

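Both views show the plate shut against the stop bar; the fin moved 58 mm and the bystanders haven't moved. Next I'll go down on the knob.

step_arm(
  rows=[
    [60,0,-0.1,4,0,0,0],
    [60,0,-0.1,7.6,0,0,0],
    [60,0,-0.1,7.7,0,0,0],
    [60,0,-0.1,7.7,0,0,0],
  ],
)

```text
time_s: 6.65
tcp_pos: [0.5369, -0.0626, 0.084]
tcp_rot: [-0.183, 0.983, 0.0, 0.0]
contact_force: [0.8, -0.2, 0.1]
gripper_width: 0.0514
```

```bash
python3 -c "
from h import *
st();plan(.5365,-.0621,.083,111.2)
p,d=ctrl.snapshot('side');cv2.imwrite('pics/side4.png',cv2.resize(p[100:250,200:400,::-1],None,fx=4,fy=4))"
```

```text
6.65 tcp [ 0.5369 -0.0626  0.084 ] ty 111.14 tz [-0.  0. -1.] F [ 0.8 -0.2  0.1] M [-0.02  0.01  0.03] w 0.0514 q [ -6.7  20.3 -13.9  55.8   0.  -27.8]
shift cm [0.02 0.06 0.1 ] rot deg [ 0.01  0.   -0.06]
```

View pics/side4.png

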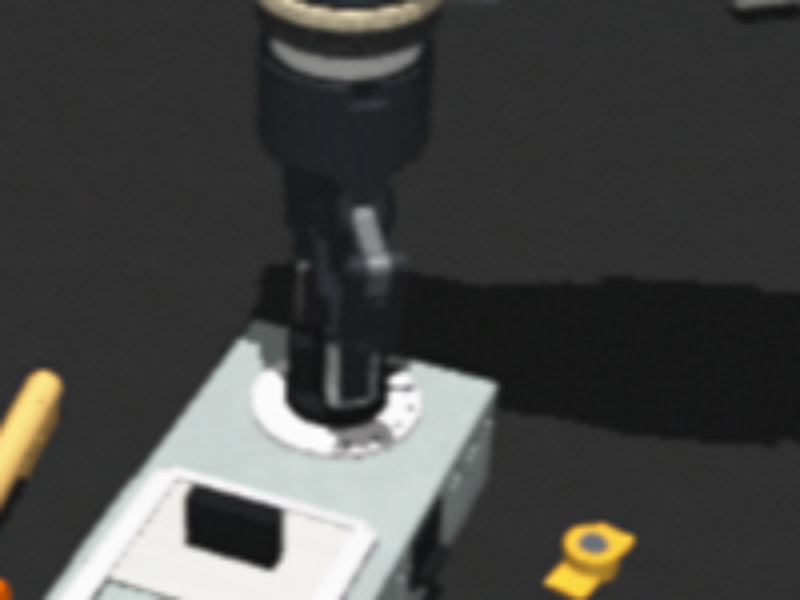

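The fingers straddle the knob bar just above its skirt, near (345,380). Closing.

step_arm(
  rows=[
    [0,0,0,0,0,0,0],
    [0,0,0,0,0,0,0],
    [0,0,0,0,0,0,0],
    [0,0,0,0,0,0,0],
    [0,0,0,0,0,0,0],
    [0,0,0,0,0,0,0],
  ],
)

```text
time_s: 7.45
tcp_pos: [0.5378, -0.0617, 0.0859]
tcp_rot: [-0.184, 0.983, 0.001, 0.002]
contact_force: [-2.8, 5.1, 8.9]
gripper_width: 0.0147
```

```bash
python3 -c "
from h import *
st()"
```

```text
7.45 tcp [ 0.5378 -0.0617  0.0859] ty 111.19 tz [ 0.003  0.002 -1.   ] F [-2.8  5.1  8.9] M [1.01 0.54 0.08] w 0.0147 q [ -6.6  20.2 -13.8  55.8   0.1 -27.8]
```

step_arm(
  rows=[
    [0,0,0,-0.1,0,0,5],
    [0,0,0,-0.1,0,0,10],
    [0,0,0,-0.1,0,0,15],
    [0,0,0,-0.1,0,0,20],
    [0,0,0,-0.1,0,0,20],
  ],
)

```text
time_s: 8.07
tcp_pos: [0.5377, -0.0622, 0.0861]
tcp_rot: [-0.01, 1.0, 0.0, 0.001]
contact_force: [4.3, -3.1, -15.1]
gripper_width: 0.0145
```

```bash
python3 -c "
from h import *
st();plan(.5365,-.0621,.085,39.2)"
```

```text
8.075 tcp [ 0.5377 -0.0622  0.0861] ty 91.2 tz [ 0.002  0.001 -1.   ] F [  4.3  -3.1 -15.1] M [-0.91 -0.94  0.14] w 0.0145 q [ -6.6  20.2 -13.7  55.9   0.1  -7.8]
shift cm [0.12 0.01 0.11] rot deg [ 0.1   0.09 52.  ]
```

step_arm(
  rows=[
    [0,0,0,0,0,0,4],
    [0,0,0,0,0,0,8],
    [0,0,0,0,0,0,12],
    [0,0,0,0,0,0,16],
    [0,0,0,0,0,0,20],
    [0,0,0,0,0,0,24],
    [0,0,0,0,0,0,24],
  ],
)

```text
time_s: 8.95
tcp_pos: [0.5376, -0.0629, 0.086]
tcp_rot: [0.197, 0.98, -0.0, 0.001]
contact_force: [0.8, -5.6, -7.0]
gripper_width: 0.0148
```

```bash
python3 -c "
from h import *
st();plan(.5365,-.0621,.085,39.2)
p,d=ctrl.snapshot('side');cv2.imwrite('pics/side5.png',cv2.resize(p[120:250,230:380,::-1],None,fx=5,fy=4.6,interpolation=2))"
```

```text
8.95 tcp [ 0.5376 -0.0629  0.086 ] ty 67.29 tz [ 0.002 -0.001 -1.   ] F [ 0.8 -5.6 -7. ] M [-1.28 -0.17  0.09] w 0.0148 q [ -6.7  20.2 -13.7  55.9  -0.   16. ]
shift cm [0.13 0.04 0.1 ] rot deg [ 0.03  0.11 28.09]
```

View pics/side5.png

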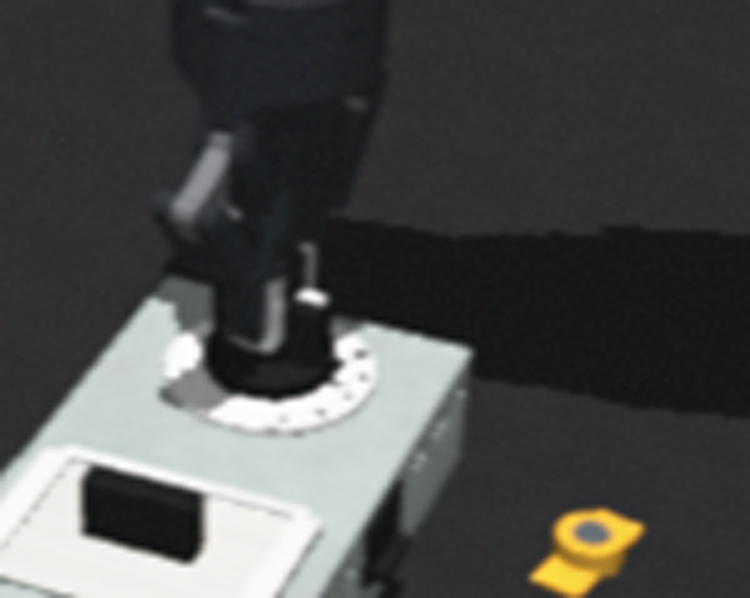

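The pale nose mark, now near (315,297), has turned with the fingers, 44° so far. I'll continue in smaller steps.

step_arm(
  rows=[
    [0,0,0,0,0,0,4],
    [0,0,0,0,0,0,8],
    [0,0,0,0,0,0,12],
    [0,0,0,0,0,0,16],
    [0,0,0,0,0,0,20],
    [0,0,0,0,0,0,20],
  ],
)

```text
time_s: 9.75
tcp_pos: [0.5372, -0.0635, 0.086]
tcp_rot: [0.363, 0.932, -0.001, 0.001]
contact_force: [-0.5, -5.3, -5.7]
gripper_width: 0.0148
```

```bash
python3 -c "
from h import *
st()"
```

```text
9.75 tcp [ 0.5372 -0.0635  0.086 ] ty 47.48 tz [ 0.001 -0.002 -1.   ] F [-0.5 -5.3 -5.7] M [-1.28  0.17  0.11] w 0.0148 q [ -6.7  20.2 -13.8  55.9  -0.1  35.8]
```

step_arm(
  rows=[
    [0,0,0,0,0,0,2.5],
    [0,0,0,0,0,0,5],
    [0,0,0,0,0,0,5],
  ],
)

```text
time_s: 10.12
tcp_pos: [0.5371, -0.0636, 0.086]
tcp_rot: [0.402, 0.916, -0.001, 0.001]
contact_force: [1.4, -3.7, -7.2]
gripper_width: 0.0148
```

```bash
python3 -c "
from h import *
st()"
```

```text
10.125 tcp [ 0.5371 -0.0636  0.086 ] ty 42.65 tz [ 0.001 -0.002 -1.   ] F [ 1.4 -3.7 -7.2] M [-1.   -0.02  0.15] w 0.0148 q [ -6.7  20.2 -13.8  56.   -0.1  40.7]
```

step_arm(
  rows=[
    [0,0,0,0,0,0,1.5],
    [0,0,0,0,0,0,3],
    [0,0,0,0,0,0,3],
  ],
)

```text
time_s: 10.5
tcp_pos: [0.537, -0.0637, 0.086]
tcp_rot: [0.425, 0.905, -0.001, 0.001]
contact_force: [-0.1, -4.2, -5.9]
gripper_width: 0.0148
```

```bash
python3 -c "
from h import *
st();plan(.5365,-.0621,.085,39.2)
p,d=ctrl.snapshot('side');cv2.imwrite('pics/side6.png',cv2.resize(p[120:250,230:380,::-1],None,fx=5,fy=4.6,interpolation=2))"
```

```text
10.5 tcp [ 0.537  -0.0637  0.086 ] ty 39.65 tz [ 0.001 -0.002 -1.   ] F [-0.1 -4.2 -5.9] M [-0.89  0.08  0.14] w 0.0148 q [ -6.7  20.2 -13.8  56.   -0.1  43.7]
shift cm [0.15 0.06 0.1 ] rot deg [-0.04  0.12  0.45]
```

View pics/side6.png

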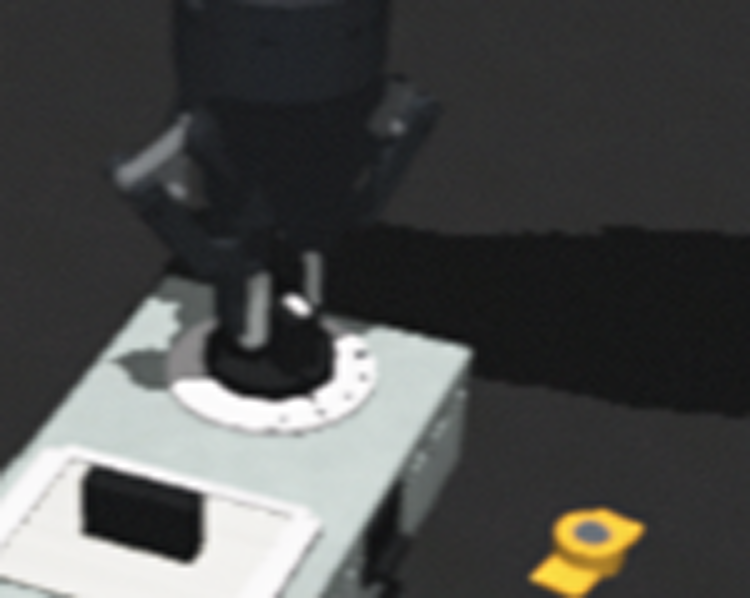

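```bash
python3 - <<'E'
from h import *
a=np.load("side0.npz")["p"]
p,d=ctrl.snapshot("side"); p5=cv2.imread("pics/side5.png")
cv2.imwrite('pics/cmp.png',np.hstack([cv2.resize(i[165:215,255:315,::-1],None,fx=6,fy=6,interpolation=2) for i in (a,p)]))
def mark(i):
    s=i[175:200,270:305].astype(int); m=s.min(2)
    # bright blob surrounded by black bar: threshold
    n,l,st_,c=cv2.connectedComponentsWithStats((m>110).astype(np.uint8))
    for j in range(1,n): print(st_[j],c[j]+[270,175], np.round(ray("side",*(c[j]+[270,175]),.108),4))
mark(a);print();mark(p);st()
E
```

```text
[20  4  7  3 18] [292.83333333 180.05555556] [ 0.5215 -0.0724  0.108 ]
[ 0  7  3 18 38] [270.57894737 190.5       ] [ 0.5579 -0.0336  0.108 ]
[27 14  8 11 78] [300.61538462 194.42307692] [ 0.5026 -0.0308  0.108 ]

[ 9  6  4 14 38] [280.97368421 188.34210526] [ 0.5401 -0.0432  0.108 ]
[17  9  5  5 17] [288.88235294 185.76470588] [ 0.5267 -0.0534  0.108 ]
[ 0 15  2  3  5] [270.4 190.8] [ 0.5581 -0.0326  0.108 ]
[25 15 10 10 70] [300.25714286 195.08571429] [ 0.503  -0.0287  0.108 ]
10.6 tcp [ 0.537  -0.0637  0.086 ] ty 39.68 tz [ 0.001 -0.002 -1.   ] F [-0.1 -3.1 -5.5] M [-0.94  0.08  0.09] w 0.0144 q [ -6.7  20.2 -13.8  56.   -0.1  43.6]
```

View pics/cmp.png

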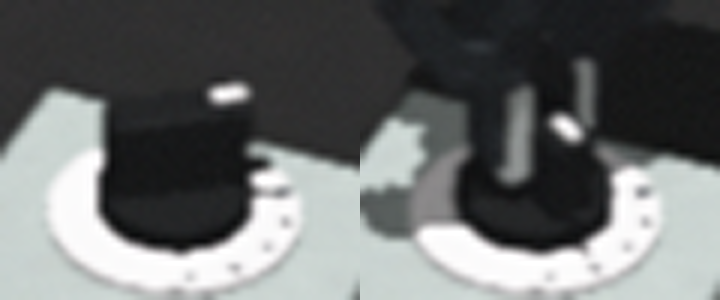

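step_arm(
  rows=[
    [0,0,0,0,0,0,0.4],
    [0,0,0,0,0,0,0.4],
    [0,0,0,0,0,0,0.4],
    [0,0,0,0,0,0,0.4],
    [0,0,0,0,0,0,0.4],
  ],
)

```text
time_s: 11.22
tcp_pos: [0.537, -0.0637, 0.086]
tcp_rot: [0.428, 0.904, -0.001, 0.001]
contact_force: [-0.5, -4.1, -6.0]
gripper_width: 0.0149
```

```bash
python3 - <<'E'
from h import *
st()
p,d=ctrl.snapshot("side");cv2.imwrite("pics/side7.png",p[:,:,::-1])
st()
E
```

```text
11.225 tcp [ 0.537  -0.0637  0.086 ] ty 39.28 tz [ 0.001 -0.002 -1.   ] F [-0.5 -4.1 -6. ] M [-0.92  0.1   0.13] w 0.0149 q [ -6.7  20.2 -13.8  56.   -0.1  44. ]
11.275 tcp [ 0.537  -0.0637  0.086 ] ty 39.28 tz [ 0.001 -0.002 -1.   ] F [-0.6 -4.4 -5.1] M [-0.97  0.08  0.1 ] w 0.0147 q [ -6.7  20.2 -13.8  56.   -0.1  44. ]
```

View pics/side7.png

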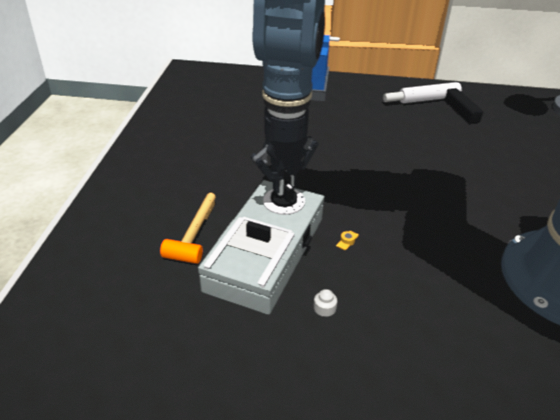

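The picture shows the cover shut (fin at (259,231)), the knob gripped at (285,198), and the mallet, die and nut where they started. The pose is steady, so I'm handing in.

```bash
python3 - <<'E'
from h import *
print(ctrl.close_job()); st()
E
```

```text
the job is handed in; nothing more can be done
None
the job is handed in; nothing more can be done
```

I slid the cover shut, turned the knob clockwise to its third stop, and handed the job in at about 11.3 s with the fingers still holding the knob. The hand-in gives no verdict, so these are my own last checks:

- **Cover:** I pushed it by its fin until it stopped. It didn't give when I raised the push to about 25 N. The fin had moved 58 mm, and the pictures show the plate closed over the compartment.
- **Knob angle:** the fingers had turned it 71.9° (the third stop is at 72°) and were steady. The pale nose mark in the side view gave about 73°, so the bar did not slip noticeably in the grip.
- **Knob grip:** the fingers were shut on the bar with a 15 mm opening, and the wrist felt about 0.1 N m of return torque.
- **Clicks:** I did not feel them clearly. The torque readings varied by about 0.03 N m or more, so the stop rests on the angle and the picture.
- **Bystanders:** the die, nut and mallet look unmoved in the last side picture; I did not measure them again.

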